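# Pack a mineral sale: boxed specimens and a pile of stones in one carton

## Task

Pack this mineral sale into the one cardboard flat: set every boxed specimen upright and flat on the carton's floor, and in the same carton stack all the loose stones in one pile, each centred above the other and turned so that it lies steady and nearly level (within 10 degrees). The pile must not touch the boxes; leave the torch, the hand lens and the geode alone.

Things in the scene. Friction and masses are not known exactly. Their poses are not given: they have to be found in the camera images.
- box_100: White rigid card box 100 x 60 mm, 24 mm high, 0.13 to 0.27 kg, with a blocky crystal fixed upright in the middle of its top: 34 mm along x, 24 mm thick along y, flat upright sides, top 66 mm above the box's underside; grip the crystal across its 24 mm. Origin: centre of the underside; x along the 100 mm side, z up.
- box_85: White rigid card box 85 x 60 mm, 24 mm high, 0.13 to 0.27 kg, with a blocky crystal fixed upright in the middle of its top: 34 mm along x, 24 mm thick along y, flat upright sides, top 66 mm above the box's underside; grip the crystal across its 24 mm. Origin: centre of the underside; x along the 85 mm side, z up.
- box_75: White rigid card box 75 x 60 mm, 24 mm high, 0.13 to 0.27 kg, with a blocky crystal fixed upright in the middle of its top: 34 mm along x, 24 mm thick along y, flat upright sides, top 66 mm above the box's underside; grip the crystal across its 24 mm. Origin: centre of the underside; x along the 75 mm side, z up.
- box_60: White rigid card box 60 x 60 mm, 24 mm high, 0.13 to 0.27 kg, with a blocky crystal fixed upright in the middle of its top: 34 mm along x, 24 mm thick along y, flat upright sides, top 66 mm above the box's underside; grip the crystal across its 24 mm. Origin: centre of the underside; x along the 60 mm side (along the crystal's 34 mm), z up.
- wedge_large: Loose broken grey stone slab, 92 mm long, 58 mm wide, wedge-shaped: 30 mm thick at its +x end sloping evenly to 20 mm at its -x end. Flat underside, upright sides. Origin: centre of the underside; x along the length, z up; 0.15 to 0.45 kg.
- wedge_small: Loose broken grey stone slab, 80 mm long, 52 mm wide, wedge-shaped: 28 mm thick at its +x end sloping evenly to 19 mm at its -x end. Flat underside, upright sides. Origin: centre of the underside; x along the length, z up; 0.15 to 0.45 kg.
- ledge_stone: Loose broken grey stone slab, 86 mm long, 56 mm wide, 21 mm thick, with a ledge rising to 28 mm across the last 24 mm of its +x end, so that a slab centred on it leans down towards its -x end. Flat underside, upright sides. Origin: centre of the underside; x along the length, z up; 0.15 to 0.45 kg.
- ridge_stone: Loose broken grey stone, 72 mm long, 50 mm wide, sides 22 mm high, above them a narrow roof-like ridge along x up to 41 mm: nothing will rest steadily on it. Flat underside, upright sides. Origin: centre of the underside; x along the length, z up; 0.15 to 0.45 kg.
- carton: Low open cardboard flat fixed on the table, outside 138 (x) by 296 (y) mm, 30 high, walls and floor 4 thick: 130 x 288 mm inside. Origin: centre of the underside; y along its length. The full set fits with the boxes close together in two rows along its length at one end (100 + 60 and 85 + 75 mm), which leaves about 120 mm of length for the pile.
- carton_in (a point): Centre of the carton's inner floor, 4 mm above the table; axes as the carton's.
- torch: Bystander: metal pocket torch lying on the table, 125 mm long, 34 mm high. Origin: under its middle.
- loupe: Bystander: round hand lens, 64 mm across, 9 mm high, with a flat handle 85 mm long towards its -x. Origin: under the lens's centre.
- geode: Bystander: brown fist-sized geode, 85 x 75 mm, 50 mm high. Origin: centre of its underside.

How it is judged:
By the outcome, as a careful person would: the job done as asked, in the order asked, and still so for the second after the job is handed in, with the robot touching nothing.
Of box_100, box_85, box_75, box_60 only 3 to 4 are there at a start; the rules pass over those that are not, and their reading is None.
Of wedge_large, ledge_stone, wedge_small, ridge_stone only 3 to 4 are there at a start; the rules pass over those that are not, and their reading is None.
At some moment in a run one of box_100, box_85, box_75, box_60 may be knocked a few centimetres aside while the robot is not near it.
Once in a run the grip may slacken for a moment while it holds something.
It also fails if it takes over 208 s, if anything falls off the work surface, if the arm or the gripper's body presses on something with over 40 N, if the wrist force passes 120 N, or if a joint passes its speed limit or range.

## Robot

A 7-joint arm with a two-finger parallel gripper is mounted at the origin on the work surface. World frame = base frame: x ahead of the robot, y to its left, z up, the work surface at z = 0. Lengths are in m, angles in rad, forces in N, time in s.
With the tool pointing down it reaches from about 0.425 to 0.95 m from the base axis. Payload 4.7 kg.
Tool frame: the origin (TCP) lies on the centre line of the jaws, within the pads' length; the fingertips stand robot.nose_length ahead of it and the grasp point (between the pads) lies 8 mm behind it (robot.nose_length is the distance from the TCP to the fingertips, in m); z points along the fingers, y is the line along which they close (so a half turn about z gives the same grasp; the last joint's range is limited). The gripper opens to 85 mm and grips with 20 to 120 N. Pads are 22 mm wide; open, the fingers measure 114 mm over their backs; the gripper's body (76 mm by 85 mm) begins 54 mm behind the grasp point. The pads swing forward as they close: fully open they stand 13 mm farther back than shut.
Start: joints at [1.146, 0.469, -0.049, 1.532, 0.024, 1.141, -0.082], TCP at [0.26, -0.623, 0.242] pointing down, gripper open.
Joint ranges: [-2.59, 2.59], [-0.33, 1.99], [-1.39, 1.29], [0.1, 2.45], [-1.04, 4.18], [0.21, 1.99], [-2.66, 2.66]. Speed limits (rad/s): [2.57, 2.57, 3.14, 3.14, 3.14, 3.14, 3.14].

## Interface

Orientations are given as [roll, pitch, yaw] about the fixed x, y, z axes, in that order (R = Rz(yaw) Ry(pitch) Rx(roll)).
In Python, from plant import robot gives the robot as it stands. Calls block until the motion is done:
- robot.goto(position, orientation): joint-space move of the TCP to a pose.
- robot.move_straight(position, vel=0.15, attitude=None, contact_N=None): straight line of the TCP; attitude=None keeps the orientation; vel is the mean speed in m/s. With contact_N (N) it stops when the force on the tool has changed by that much, and returns True; else False.
- robot.move_joints(angles): joint-space move.
- robot.grip(opening, strength=None): opening from 0.0 (shut) to 1.0 (fully open); strength is the grip in N (None keeps the last); returns when the fingers have stopped.
- robot.sleep(seconds).
- robot.inverse_kinematics(position, orientation): joint angles nearest the present ones, or None.
- robot.sense(): the state.
- robot.grab_frame(name): name is "scene" or "top" or "wrist"; returns a dict with "image" (384x512x3 uint8, red, green, blue), "range_z" (384x512 float32, m along the optical axis (not along the pixel's ray), 0 where there is no reading), "fx", "fy", "cx", "cy" (pixels), "dist_coeffs" ([k1, k2, p1, p2, k3] as OpenCV has them; the pictures are not rectified), "R" (3x3) and "t" (3): a world point X has camera coordinates R X + t. Camera axes: x right, y down, z forward; pixel columns grow to the right and rows downward; lengths in m; the calibration is good to about 2 mm. A picture is of the moment at which its call begins.
A pose or a line that the arm cannot do raises robot.IKError and nothing moves.
- robot.close_job(): hands the job in; it is judged then, once.
The state is a dict: "t": time; "joint_pos": joint angles; "joint_velocities": joint speeds; "effort": joint torques, N m; "tcp_pos": TCP position; "tcp_rot": TCP orientation; "wrist_force": force on the tool from outside, world axes, zero at the start; "torque": the same for the moment, N m; "opening": opening from 0.0 (shut) to 1.0 (fully open); "gripper_force": force on a finger pad.
Only numpy, scipy, OpenCV 4.12 (cv2) and the standard library are available. Lean on these libraries where they do the work, as an engineer would, in place of code of your own. Each camera call takes 0.05 s, during which the arm holds its last target. There are 200 camera calls.

## Working session

There is one attempt and no reset: what is moved stays moved. The work goes in short steps, each a Python script; the robot and the scene stay as the last script left them, time stands still between calls to the robot, and variables do not carry over. Pictures are saved under pics/ and viewed, at most 14 in all, crops included, and the job is handed in when it is done.

```bash
ls; mkdir -p pics; python3 - <<'E'
from plant import robot
import cv2,numpy as np
for n in("top","scene"):
    f=robot.grab_frame(n); cv2.imwrite(f"pics/{n}0.png",f["image"][:,:,::-1]); np.savez(f"{n}0.npz",**f)
    print(n,f["fx"],f["cx"],f["cy"],f["dist_coeffs"],f["R"].round(3).tolist(),f["t"], (f["range_z"]>0).mean())
s=robot.sense();print(robot.nose_length,s["t"],s["tcp_rot"],s["opening"],s["wrist_force"])
E
```

```text
pics
top 441.5654059746982 256.7407105059898 196.55497999144433 [-0.14437496  0.          0.          0.          0.        ] [[-0.014, -1.0, -0.012], [-0.985, 0.016, -0.171], [0.171, 0.009, -0.985]] [0.006975   0.61650564 1.0846688 ] 0.9959767659505209
scene 349.19609571870365 255.06813446916576 191.08562300932454 [-0.07572158  0.          0.          0.          0.        ] [[-0.448, 0.894, -0.01], [0.763, 0.376, -0.526], [-0.466, -0.243, -0.851]] [ 0.26578333 -0.45806842  1.30182046] 0.9961649576822916
0.011 0.1 [-3.13979981e+00  6.74613141e-05  3.95839147e-01] 0.9966016377906508 [-0.21481076 -0.60556122  0.91748059]
```

View pics/top0.png

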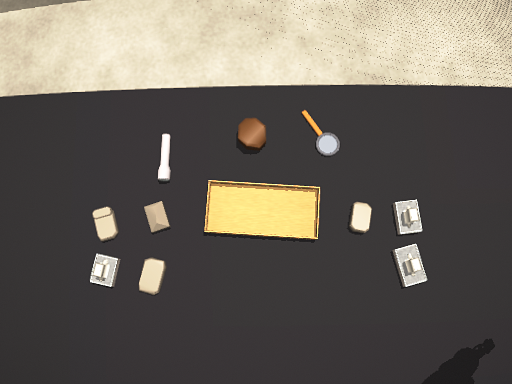

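View pics/scene0.png

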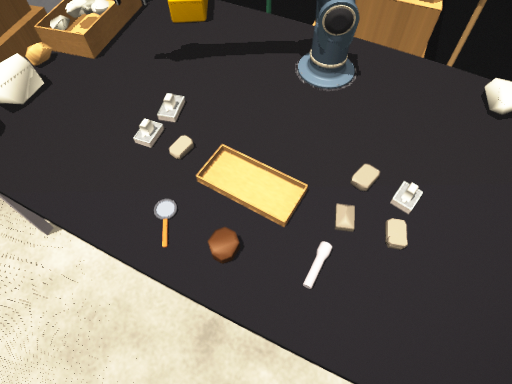

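Top view: the carton spans (206,181)–(320,240). Boxes are at (105,270), (407,217) and (410,265). The ledge stone is at (105,223), the ridge stone at (157,217), and the wedges at (152,276) and (361,217). Bystanders are at the top.

```bash
cat > h.py <<'E'
import cv2,numpy as np
from plant import robot
def cloud(f):
    """world XYZ image"""
    H,W=f["range_z"].shape; u,v=np.meshgrid(np.arange(W),np.arange(H))
    K=np.array([[f["fx"],0,f["cx"]],[0,f["fy"],f["cy"]],[0,0,1.]])
    n=cv2.undistortPoints(np.stack([u,v],-1).reshape(-1,1,2).astype(np.float64),K,np.asarray(f["dist_coeffs"],float)).reshape(H,W,2)
    z=f["range_z"][...,None].astype(float)
    P=np.concatenate([n*z,z],-1)
    X=(P-np.asarray(f["t"]))@np.asarray(f["R"]); X[f["range_z"]<=0]=np.nan
    return X
def blobs(X,lo=.008,hi=.2,minpx=60):
    z=X[...,2]; m=((z>lo)&(z<hi)&(X[...,0]>.25)&(X[...,0]<1.05)&(abs(X[...,1])<.75)).astype(np.uint8)
    n,l,st,c=cv2.connectedComponentsWithStats(m)
    return [(c[i],X[l==i]) for i in range(1,n) if st[i,4]>=minpx]
def rect(P):
    (c,(w,h),a)=cv2.minAreaRect((P[:,:2]*1000).astype(np.float32))
    if w<h: w,h,a=h,w,a+90
    return np.array(c)/1000,w,h,(a+90)%180-90   # length direction, deg
E
python3 - <<'E'
from h import *
for n in("top","scene"):
    f=np.load(n+"0.npz"); X=cloud(f)
    print(n,"table z",np.nanpercentile(X[...,2][(abs(X[...,2])<.02)],[5,50,95]))
    for c,P in blobs(X):
        r=rect(P); A=np.c_[P[:,:2]-r[0],np.ones(len(P))]
        T=P[P[:,2]>.017]
        print(c.round(),r[0].round(4),np.round(r[1:],1),"zmax",np.percentile(P[:,2],[50,98]).round(3),len(P))
E
```

```text
top table z [-0.00254668  0.00126214  0.0055319 ]
[323. 137.] [ 0.7944 -0.1691] [144.6  63.9  47.9] zmax [0.01  0.014] 357
[252. 134.] [0.7944 0.0095] [82.1 74.2 -2.2] zmax [0.045 0.052] 764
[165. 159.] [0.7354 0.2449] [125.2  31.9  -2.8] zmax [0.028 0.036] 460
[263. 207.] [ 0.5909 -0.016 ] [297.4 144.6  85.4] zmax [0.028 0.035] 884
[157. 217.] [0.5732 0.2652] [72.8 52.6 17.8] zmax [0.03  0.042] 550
[407. 216.] [ 0.5625 -0.4033] [84.9 62.7  6.3] zmax [0.025 0.069] 765
[360. 217.] [ 0.5635 -0.2764] [ 80.4  51.3 -11.4] zmax [0.024 0.031] 549
[105. 223.] [0.5567 0.4057] [83.9 56.5 15.8] zmax [0.023 0.032] 619
[410. 265.] [ 0.4338 -0.4014] [101.7  63.2  12.5] zmax [0.024 0.068] 932
[104. 270.] [0.4318 0.4054] [ 75.8  64.4 -12.2] zmax [0.024 0.068] 687
[152. 275.] [0.4175 0.2756] [ 93.3  60.  -16.3] zmax [0.026 0.033] 761
scene table z [-0.00192882  0.00112614  0.00525375]
[171. 107.] [ 0.4334 -0.4013] [103.1  60.4  13.8] zmax [0.025 0.067] 478
[148. 132.] [ 0.5609 -0.4049] [89.8 62.1  4.7] zmax [0.025 0.068] 503
[181. 147.] [ 0.5648 -0.275 ] [ 81.   52.2 -12.5] zmax [0.023 0.03 ] 379
[251. 183.] [ 0.5883 -0.0152] [297.5 140.3  85.5] zmax [0.023 0.032] 1169
[364. 177.] [0.4199 0.2766] [ 93.1  58.4 -16.6] zmax [0.025 0.031] 511
[407. 196.] [0.4323 0.4051] [ 76.9  61.3 -13.4] zmax [0.024 0.067] 554
[164. 218.] [ 0.7964 -0.1686] [145.3  64.8  46.8] zmax [0.01  0.013] 310
[345. 217.] [0.5744 0.2649] [72.  51.4 17.9] zmax [0.029 0.042] 490
[396. 233.] [0.5573 0.4061] [88.9 54.4 15.5] zmax [0.022 0.03 ] 615
[224. 245.] [0.7947 0.0093] [81.8 74.5 -3.8] zmax [0.045 0.05 ] 818
[317. 263.] [0.7361 0.2451] [128.   33.1  -3.1] zmax [0.028 0.036] 525
```

```bash
cat >> h.py <<'E'
from math import pi,radians,degrees,cos,sin
CAR=np.array([.5893,-.0156]); CY=radians(-4.55)
def car(u,v): return CAR+np.array([cos(CY)*u-sin(CY)*v, sin(CY)*u+cos(CY)*v])
def locate(near,R=.09,views=("top","scene"),lo=.008):
    out=[]
    for n in views:
        for c,P in blobs(cloud(robot.grab_frame(n)),lo):
            r=rect(P)
            if np.hypot(*(r[0]-near))<R and r[1]<120: out.append((r[0][0],r[0][1],r[1],r[2],r[3]))
    return np.array(out)
def st(tag=""):
    s=robot.sense(); print(tag,"t%.1f"%s["t"],s["tcp_pos"].round(4) if hasattr(s["tcp_pos"],"round") else s["tcp_pos"],"op %.3f"%s["opening"],"gf",np.round(s["gripper_force"],1),"F",np.round(s["wrist_force"],1)); return s
def down(xy,z,yaw): return [float(xy[0]),float(xy[1]),z],[pi,0,yaw]
def pick(xy,yaw,z,op,N=60,hover=.17):
    robot.grip(op); robot.goto(*down(xy,hover,yaw))
    robot.move_straight([*map(float,xy),z],vel=.15)
    robot.grip(0.0,N); st("gripped")
    robot.move_straight([*map(float,xy),hover],vel=.15); st("lifted")
def place(xy,yaw,z,op,hover=.17,pitch=0,N=5,up=.17):
    p,o=down(xy,hover,yaw); o[1]=pitch
    robot.goto(p,o); st("over")
    robot.move_straight([p[0],p[1],z+.008],vel=.15)
    hit=robot.move_straight([p[0],p[1],z-.003],vel=.03,contact_N=N); st("down hit=%s want z %.4f"%(hit,z))
    robot.grip(op); robot.move_straight([p[0],p[1],up],vel=.15)
E
python3 - <<'E'
from h import *
for n in("top","scene"):
    for c,P in blobs(cloud(np.load(n+"0.npz"))):
        r=rect(P)
        if 65<r[1]<95 and np.percentile(P[:,2],98)<.045 and r[0][0]<.7:
            d=np.array([cos(radians(r[3])),sin(radians(r[3]))]); x=(P[:,:2]-r[0])@d; T=P[:,2]>.016
            print(n,r[0],r[3],"slope",np.polyfit(x[T],P[T,2],1)[0].round(3))
# feasibility
from math import *
def ik(xy,z,yaw):
    return [ (degrees(y)//1, None if (q:=robot.inverse_kinematics([float(xy[0]),float(xy[1]),z],[pi,0,y])) is None else np.round(q[-1],2)) for y in (yaw,yaw+pi if yaw<0 else yaw-pi)]
B={"100":((.4336,-.4013),13),"85":((.5617,-.4041),5.5),"75":((.432,.4053),-12.8),"wl":((.4187,.2761),-16.5),"le":((.557,.406),15.6),"ws":((.564,-.2757),-12),"ri":((.5738,.265),17.8)}
for k,(p,a) in B.items(): print(k,ik(p,.015,radians(a)),ik(p,.17,radians(a)))
for uv in((-.0317,-.089),(.0317,-.0965),(.0317,-.0115)): print("box",ik(car(*uv),.044,CY+pi/2),ik(car(*uv),.17,CY+pi/2))
print("pile",ik(car(0,.087),.02,CY),ik(car(0,.087),.25,CY))
E
```

```text
top [0.5732002 0.265237 ] 17.830934524536133 slope 0.023
top [ 0.56349335 -0.27640234] -11.426963806152344 slope -0.091
top [0.5567113 0.4057496] 15.830995559692383 slope 0.105
top [0.41748624 0.27555261] -16.258682250976562 slope 0.101
scene [ 0.56477283 -0.27500436] -12.542373657226562 slope -0.112
scene [0.4198634  0.27660239] -16.63348388671875 slope 0.061
scene [0.57439777 0.26490649] 17.868270874023438 slope -0.06
scene [0.55731909 0.40606573] 15.475859642028809 slope 0.073
100 [(13.0, np.float64(-0.73)), (-167.0, np.float64(1.95))] [(13.0, np.float64(-0.71)), (-167.0, np.float64(2.12))]
85 [(5.0, np.float64(-0.95)), (-175.0, np.float64(1.78))] [(5.0, np.float64(-0.95)), (-175.0, np.float64(1.88))]
75 [(-13.0, np.float64(-2.32)), (167.0, np.float64(-0.05))] [(-13.0, np.float64(-2.37)), (167.0, np.float64(0.04))]
wl [(-17.0, np.float64(-2.2)), (163.0, np.float64(-0.05))] [(-17.0, np.float64(-2.33)), (163.0, np.float64(0.14))]
le [(15.0, np.float64(-2.4)), (-165.0, np.float64(0.45))] [(15.0, np.float64(-2.44)), (-165.0, np.float64(0.61))]
ws [(-13.0, np.float64(-1.43)), (168.0, np.float64(1.3))] [(-13.0, np.float64(-1.43)), (168.0, np.float64(1.43))]
ri [(17.0, np.float64(-2.13)), (-163.0, np.float64(0.87))] [(17.0, np.float64(-2.13)), (-163.0, np.float64(0.74))]
box [(85.0, np.float64(-0.34)), (-95.0, np.float64(-2.22))] [(85.0, np.float64(-0.22)), (-95.0, np.float64(-2.51))]
box [(85.0, np.float64(-0.33)), (-95.0, np.float64(-2.27))] [(85.0, np.float64(-0.23)), (-95.0, np.float64(-2.48))]
box [(85.0, np.float64(-0.51)), (-95.0, np.float64(-2.4))] [(85.0, np.float64(-0.4)), (-95.0, np.float64(2.43))]
pile [(-5.0, np.float64(-2.08)), (175.0, np.float64(0.69))] [(-5.0, np.float64(-2.04)), (175.0, np.float64(0.96))]
```

```bash
python3 - <<'E'
from h import *
pick((.4336,-.4013),radians(13),.041,.55)
print("nose",robot.nose_length)
place(car(-.0317,-.089),CY+pi/2,.045,.5)
robot.goto([.5,-.3,.25],[pi,0,radians(5)])
L=locate((.5617,-.4041)); print(L)
f=robot.grab_frame("top"); X=cloud(f); cv2.imwrite("pics/a.png",cv2.resize(f["image"][130:310,80:460,::-1],None,fx=2,fy=2))
E
```

```text
gripped t3.0 [ 0.4343 -0.4019  0.0422] op 0.272 gf 60.0 F [-0.2  0.5  4.9]
lifted t4.0 [ 0.4328 -0.4007  0.1687] op 0.270 gf 58.9 F [-0.5  0.9 -2.3]
nose 0.011
over t5.2 [ 0.5502 -0.104   0.1696] op 0.270 gf 58.8 F [ 0.  -0.6 -2.5]
down hit=True want z 0.0450 t6.5 [ 0.5516 -0.102   0.046 ] op 0.273 gf 60.1 F [-0.8  0.2  3.7]
[[  0.58199658  -0.40070813  61.78251266  45.65561295 -82.85659218]
 [  0.56131738  -0.40442346  89.3048172   62.8441925    4.66010952]]
```

View pics/a.png

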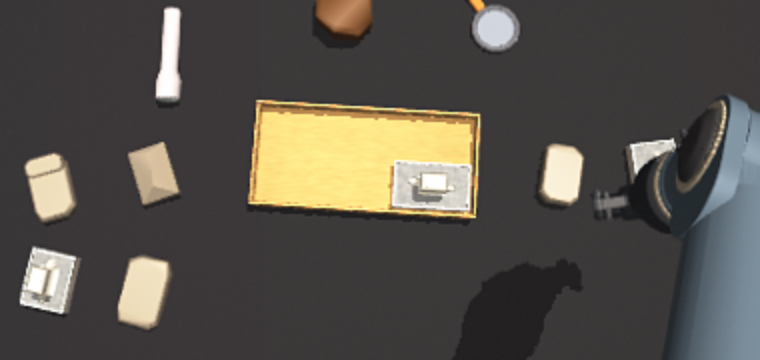

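Box_100 sits in the near right corner of the carton, at (430,185) in the crop. The other things are where they were.

```bash
cat >> h.py <<'E'
def toc(P):
    d=P[:,:2]-CAR; return np.c_[cos(CY)*d[:,0]+sin(CY)*d[:,1],-sin(CY)*d[:,0]+cos(CY)*d[:,1],P[:,2]]
def inside(view="top",lo=.02,hi=.035):
    """rects of top faces inside the carton, carton frame"""
    X=cloud(robot.grab_frame(view)); H,W,_=X.shape
    C=toc(X.reshape(-1,3)).reshape(H,W,3)
    m=((abs(C[...,0])<.0635)&(abs(C[...,1])<.1425)&(C[...,2]>lo)).astype(np.uint8)
    n,l,s,c=cv2.connectedComponentsWithStats(m)
    for i in range(1,n):
        if s[i,4]>40:
            P=C[l==i]; r=rect(P); print(view,"in carton",r[0].round(4),np.round(r[1:],1),"z",np.percentile(P[:,2],[10,50,97]).round(3))
E
python3 - <<'E'
from h import *
pick((.5617,-.4041),radians(5.2),.041,.55)
robot.goto([.5,-.25,.2],[pi,0,CY+pi/2]); inside("top"); inside("scene")
place(car(.0317,-.0965),CY+pi/2,.045,.5)
robot.goto([.45,.2,.2],[pi,0,radians(167)])
inside("top"); inside("scene"); print(locate((.432,.405)))
E
```

```text
gripped t11.1 [ 0.5626 -0.4047  0.0425] op 0.276 gf 59.8 F [-0.7 -0.3  5.7]
lifted t12.1 [ 0.5609 -0.4036  0.1685] op 0.272 gf 59.0 F [ 0.8 -0.6 -1.2]
top in carton [-0.0314 -0.0892] [100.6  60.8  89.9] z [0.025 0.028 0.071]
scene in carton [-0.0314 -0.0884] [102.9  62.9 -89.8] z [0.024 0.028 0.071]
over t13.9 [ 0.6132 -0.1147  0.1694] op 0.273 gf 58.9 F [-0.1 -0.  -1.4]
down hit=True want z 0.0450 t15.2 [ 0.6145 -0.1145  0.0463] op 0.272 gf 60.0 F [0.5 0.3 3.1]
top in carton [ 0.0009 -0.0891] [125.1 100.7   0.2] z [0.025 0.028 0.072]
scene in carton [ 0.0003 -0.0902] [ 1.262e+02  1.045e+02 -1.000e-01] z [0.025 0.028 0.071]
[[  0.41367499   0.41751306  44.22414398  34.32021332  78.24045563]
 [  0.43320551   0.40564319  80.41902924  61.39468384 -12.20752716]]
```

```bash
python3 - <<'E'
from h import *
pick((.4322,.4053),radians(167.3),.041,.55)
place(car(.0317,-.0115),CY+pi/2,.045,.5)
robot.goto([.42,.2761,.2],[pi,0,radians(163.5)])
inside("top"); inside("scene")
f=robot.grab_frame("top"); X=cloud(f); cv2.imwrite("pics/b.png",cv2.resize(f["image"][130:310,80:460,::-1],None,fx=2,fy=2))
E
```

```text
gripped t20.4 [0.4327 0.4059 0.0421] op 0.272 gf 59.1 F [-0.1  0.5  5.6]
lifted t21.4 [0.4319 0.4045 0.1689] op 0.273 gf 58.8 F [-0.6 -0.3 -2.4]
over t23.2 [ 0.6198 -0.0271  0.1702] op 0.273 gf 58.8 F [ 0.7  0.8 -2.1]
down hit=True want z 0.0450 t24.4 [ 0.6213 -0.0296  0.046 ] op 0.270 gf 59.7 F [-0.3 -0.1  3.1]
top in carton [ 0.0006 -0.0583] [167.8 125.4  89.6] z [0.025 0.028 0.072]
scene in carton [ 0.0003 -0.0577] [169.  125.7  89.4] z [0.025 0.028 0.071]
```

View pics/b.png

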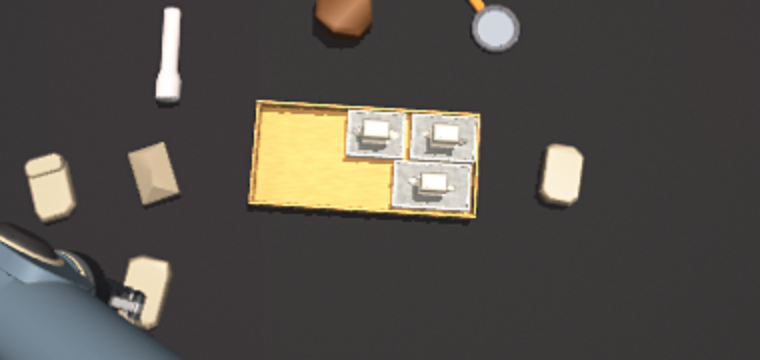

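All three boxes are flat in the carton: the 75 mm one at (376,133), the 85 at (444,138), the 100 at (432,186). About 118 mm is free at the left. Next is the large wedge.

```bash
python3 - <<'E'
from h import *
xy=(.4187,.2761); yaw=radians(163.5)
robot.grip(.88); robot.goto(*down(xy,.1,yaw)); robot.move_straight([*xy,.02],vel=.15)
print(robot.move_straight([*xy,.007],vel=.03,contact_N=6)); s=st()
z=s["tcp_pos"][2]+.004; robot.move_straight([*xy,float(z)],vel=.05)
robot.grip(0.0,60); st("g"); print("nose",robot.nose_length)
f=robot.grab_frame("wrist"); cv2.imwrite("pics/w1.png",f["image"][:,:,::-1])
robot.move_straight([*xy,.08],vel=.15); st("lift")
E
```

```text
False
 t29.4 [0.4186 0.2761 0.0069] op 0.881 gf 0.0 F [ 0.9  0.1 -0.9]
g t30.0 [0.4189 0.2765 0.0115] op 0.666 gf 65.2 F [-1.4 -0.4  4.2]
nose 0.011
lift t30.6 [0.4183 0.2751 0.0792] op 0.666 gf 64.5 F [ 0.6 -0.5 -5.1]
```

View pics/w1.png

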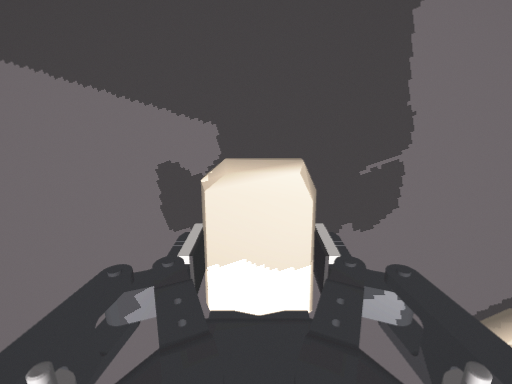

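The wrist view shows the pads square on the wedge's sides, at (195,245) and (325,245), and the wedge centred between them.

```bash
cat >> h.py <<'E'
def incart(view,lo=.017):
    X=cloud(robot.grab_frame(view)); H,W,_=X.shape; C=toc(X.reshape(-1,3)).reshape(H,W,3)
    P=C[(abs(C[...,0])<.0625)&(C[...,1]>.032)&(C[...,1]<.139)&(C[...,2]>lo)&(C[...,2]<.2)]
    r=rect(P); T=P[P[:,2]>np.percentile(P[:,2],40)]
    print(view,"pile",r[0].round(4),np.round(r[1:],1),"z",np.percentile(P[:,2],[10,50,97]).round(3),len(P)); return P
E
python3 - <<'E'
from h import *
place(car(0,.087),CY+pi,.0155,.8)
robot.goto([.5,.33,.25],[pi,0,radians(-164.4)])
for v in("top","scene"): incart(v)
print(locate((.557,.406)))
f=robot.grab_frame("top"); cv2.imwrite("pics/c.png",cv2.resize(f["image"][130:310,80:460,::-1],None,fx=2,fy=2))
st()
E
```

```text
over t31.7 [0.5948 0.0728 0.1691] op 0.665 gf 64.5 F [ 0.1  1.1 -3. ]
down hit=True want z 0.0155 t33.2 [0.5969 0.0712 0.0155] op 0.663 gf 65.6 F [-1.  -0.4  4.4]
top pile [-0.0014  0.0864] [91.6 58.2  0.5] z [0.024 0.03  0.036] 736
scene pile [0.0009 0.0873] [90.5 58.3  0.3] z [0.024 0.029 0.034] 558
[[  0.57572888   0.41004309  53.80548096  43.0716629  -77.41661358]
 [  0.55732043   0.406125    88.53497314  54.7491951   16.80870056]]
 t36.0 [0.5009 0.3287 0.2495] op 0.800 gf 0.0 F [-0.5  0.4 -0.8]
```

View pics/c.png

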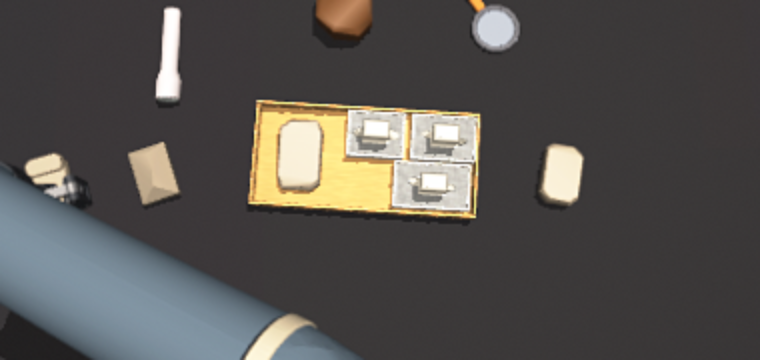

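The large wedge lies centred in the free space at (300,155). Next is the ledge stone, turned end for end and pre-tilted.

```bash
python3 - <<'E'
from h import *
t=np.arctan(10/92)
pick((.5572,.4061),radians(-164.2),.0125,.86,hover=.12)
place(car(-.0013,.087),CY,.0418,.78,pitch=-t,N=4)
robot.goto([.5,.33,.25],[pi,0,CY])
for v in("top","scene"): incart(v,.038)
f=robot.grab_frame("scene"); cv2.imwrite("pics/d.png",cv2.resize(f["image"][120:260,180:380,::-1],None,fx=4,fy=4))
st()
E
```

```text
gripped t38.1 [0.5577 0.4074 0.0146] op 0.634 gf 67.2 F [0.2 0.5 6.4]
lifted t39.0 [0.5568 0.4051 0.1187] op 0.638 gf 66.1 F [ 0.4 -0.1 -3.6]
over t40.7 [0.5943 0.0728 0.1689] op 0.635 gf 66.7 F [ 1.3  0.4 -3.9]
down hit=True want z 0.0418 t42.0 [0.5958 0.0714 0.0449] op 0.638 gf 67.7 F [-1.9  1.1  5.5]
top pile [-0.0022  0.0869] [86.3 56.6  0.7] z [0.048 0.052 0.058] 689
scene pile [-0.0017  0.0877] [88.7 56.3  0.3] z [0.046 0.051 0.056] 559
 t44.5 [0.5007 0.3279 0.2498] op 0.780 gf 0.0 F [ 0.2 -1.  -1.3]
```

View pics/d.png

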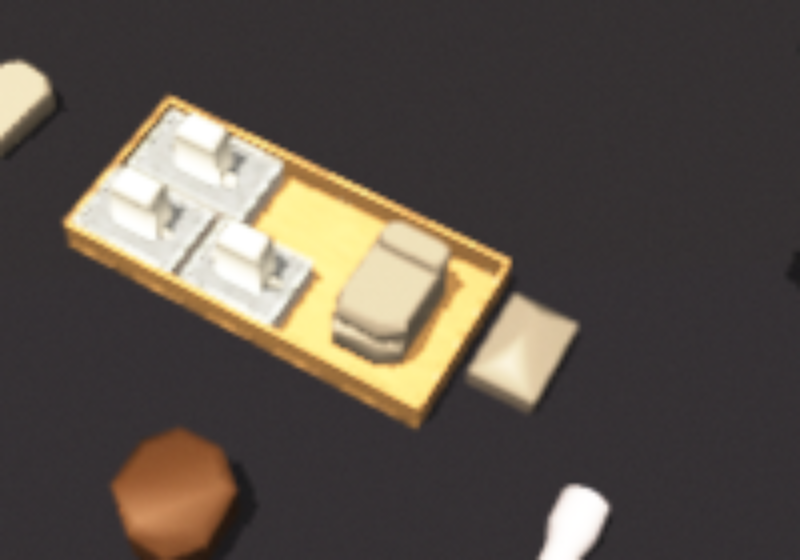

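The ledge stone lies on the wedge at (395,290) with its ledge at the near end, as planned. The ridge stone now shows right beside the carton, at (520,350), so it has moved; I locate it again.

```bash
python3 - <<'E'
from h import *
f=robot.grab_frame("top"); cv2.imwrite("pics/e.png",cv2.resize(f["image"][130:310,80:460,::-1],None,fx=2,fy=2))
print(locate((.56,.2),.09)); print(locate((.564,-.2757)))
for n in("top","scene"):
  for c,P in blobs(cloud(robot.grab_frame(n))): print(n,c.round(),rect(P)[0].round(3),np.round(rect(P)[1:],1))
E
```

```text
[[ 0.58824927  0.16960188 72.40287018 48.69458389 -3.75749969]
 [ 0.5904325   0.16881252 74.23825073 50.19072723 -4.12883759]]
[[  0.56365332  -0.27652393  80.52928925  52.03394699 -11.22686768]
 [  0.56439282  -0.27506979  81.27144623  55.09871292  -9.34551239]]
top [323. 138.] [ 0.795 -0.169] [145.1  64.5  46.8]
top [252. 134.] [0.794 0.009] [81.3 74.1 -2.5]
top [165. 159.] [0.736 0.246] [126.   32.   -1.8]
top [281. 208.] [ 0.588 -0.016] [297.6 138.8  85.4]
top [229. 207.] [0.593 0.073] [106.8  67.5  -6.7]
top [192. 210.] [0.588 0.17 ] [72.5 48.6 -4.2]
top [360. 217.] [ 0.563 -0.277] [ 80.8  51.2 -11.8]
scene [181. 147.] [ 0.564 -0.274] [ 81.7  52.1 -12.4]
scene [247. 182.] [ 0.588 -0.016] [298.5 140.8  85.6]
scene [310. 208.] [0.59  0.169] [75.3 50.5 -3.4]
scene [165. 219.] [ 0.807 -0.186] [143.1  66.1  19.3]
scene [224. 245.] [0.795 0.009] [80.8 75.9 -5.6]
scene [317. 263.] [0.736 0.245] [128.1  33.   -3.2]
```

View pics/e.png

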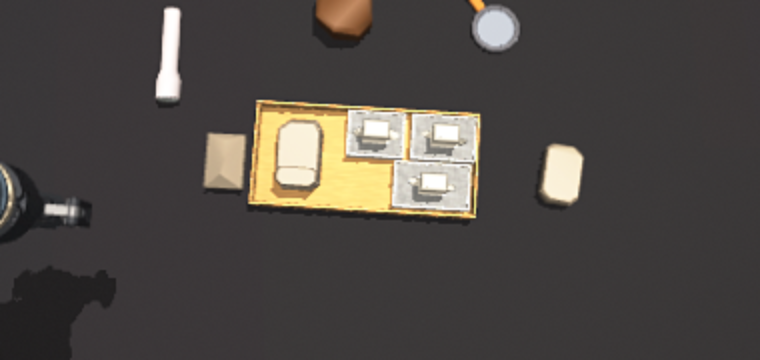

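The arm, or the stone in its grip, swept the ridge stone to (225,162). It lies square to the carton about 12 mm from its end wall. From here I keep sideways travel high and straight. Next is the small wedge.

```bash
python3 - <<'E'
from h import *
robot.move_straight([.5,.30,.3],vel=.25)
xy=(.564,-.2757)
pick(xy,radians(-11.8),.0125,.82,hover=.28)
p=car(-.0008,.087)
place(p,CY+pi,.069,.74,hover=.28,N=4,up=.28)
robot.goto([.5,.3,.3],[pi,0,CY+pi])
for v in("top","scene"): incart(v,.063)
f=robot.grab_frame("scene"); cv2.imwrite("pics/g.png",cv2.resize(f["image"][120:260,180:380,::-1],None,fx=4,fy=4))
print(locate((.589,.169),.05)); st()
E
```

```text
gripped t49.7 [ 0.5645 -0.276   0.0134] op 0.597 gf 64.9 F [0.  0.7 5.4]
lifted t51.7 [ 0.5638 -0.2754  0.2791] op 0.596 gf 64.1 F [-0.1 -0.5 -1.9]
over t53.4 [0.5954 0.0694 0.279 ] op 0.594 gf 64.1 F [ 0.5 -0.1 -2.8]
down hit=True want z 0.0690 t55.2 [0.5959 0.0712 0.0678] op 0.596 gf 64.9 F [-0.7  0.6  5.1]
top pile [-0.0017  0.0867] [80.1 52.4 -0.1] z [0.074 0.079 0.084] 622
scene pile [0.0002 0.0875] [78.1 52.7 -1.9] z [0.072 0.078 0.083] 478
[[ 0.58822662  0.1711954  72.06672668 53.36854553 -2.5272522 ]
 [ 0.59081543  0.16867848 73.19906616 50.43896103 -3.89138794]]
 t58.3 [0.501  0.2985 0.2997] op 0.740 gf 0.0 F [0.4 0.2 0.5]
```

View pics/g.png

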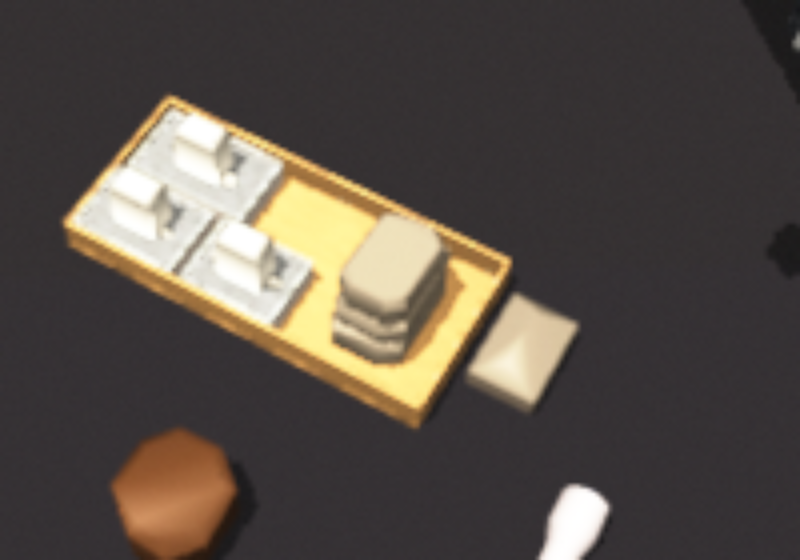

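The small wedge sits level on the pile at (395,265). The ridge stone is still by the end wall, so I grip it lengthwise, set it clear, then regrip it across its width.

```bash
python3 - <<'E'
from h import *
f=robot.grab_frame("wrist"); c=-np.asarray(f["R"]).T@np.asarray(f["t"]); s=robot.sense()
d=(c-s["tcp_pos"])[:2]; tx=np.array([cos(CY+pi),sin(CY+pi)]); side=np.sign(d@tx); print("cam offset along tool x",d@tx)
xy=(.5895,.1695); yaw=radians(86.2) if side>0 else radians(86.2-180)
print([robot.inverse_kinematics([*xy,z],[pi,0,yaw]) is not None for z in(.012,.2)])
robot.grip(1.0); robot.goto([xy[0],xy[1]+.01,.25],[pi,0,yaw])
robot.move_straight([*xy,.2],vel=.15)
robot.move_straight([*xy,.03],vel=.15)
print(robot.move_straight([*xy,.012],vel=.03,contact_N=6)); st()
robot.grip(0.0,40); st("grip")
robot.move_straight([*xy,.022],vel=.1)
robot.move_straight([.58,.27,.022],vel=.15)
robot.move_straight([.58,.27,.010],vel=.03,contact_N=5); st("set")
robot.grip(1.0); robot.move_straight([.58,.27,.25],vel=.2)
robot.goto([.48,.32,.3],[pi,0,CY+pi])
print(locate((.58,.27),.06))
for v in("top","scene"): incart(v,.063)
E
```

```text
cam offset along tool x 0.06974075948933914
[True, True]
False
 t62.4 [0.5895 0.1696 0.0119] op 1.000 gf 0.0 F [ 0.7  0.4 -0.5]
grip t62.6 [0.5898 0.1696 0.0125] op 0.831 gf 47.3 F [-0.5 -0.1  2.5]
set t64.1 [0.5806 0.2688 0.0125] op 0.827 gf 47.5 F [-0.  -0.7  4.9]
[[ 0.57936133  0.26879187 72.78443146 52.69583511 -4.07710266]
 [ 0.5789895   0.26755417 75.08583832 50.24399567 -4.36428833]]
top pile [-0.0017  0.0867] [80.2 52.1  0. ] z [0.074 0.079 0.084] 618
scene pile [-0.      0.0874] [78.5 52.4 -1.2] z [0.072 0.078 0.083] 484
```

```bash
python3 - <<'E'
from h import *
pick((.5798,.2688),radians(175.8),.0125,.8,hover=.28)
place(car(-.0022,.087),CY+pi,.0915,.72,hover=.28,pitch=.105,N=4,up=.28)
robot.goto([.5,.3,.3],[pi,0,CY+pi])
for v in("top","scene"): P=incart(v,.09)
for v in("top","scene"): inside(v)
f=robot.grab_frame("scene"); cv2.imwrite("pics/k.png",cv2.resize(f["image"][120:260,180:380,::-1],None,fx=4,fy=4))
f=robot.grab_frame("top"); cv2.imwrite("pics/l.png",cv2.resize(f["image"][130:310,80:460,::-1],None,fx=2,fy=2))
st()
E
```

```text
gripped t70.2 [0.5804 0.2693 0.0136] op 0.568 gf 64.9 F [-0.4  1.2  4.6]
lifted t72.1 [0.5795 0.2685 0.279 ] op 0.568 gf 64.2 F [ 0.8 -0.5 -1.5]
over t72.9 [0.5939 0.0727 0.2802] op 0.572 gf 64.2 F [ 0.4  0.6 -1.6]
down hit=True want z 0.0915 t74.6 [0.5946 0.0713 0.0915] op 0.569 gf 64.9 F [-0.9 -1.3  6.3]
top pile [-0.0029  0.0868] [71.8 50.5  0. ] z [0.101 0.109 0.119] 603
scene pile [-0.0007  0.0875] [72.6 50.8 -0.8] z [0.097 0.107 0.118] 481
top in carton [ 0.0008 -0.0586] [167.9 125.3 -89.9] z [0.025 0.028 0.072]
top in carton [-0.0036  0.0854] [86.1 55.4 -0.7] z [0.049 0.106 0.119]
scene in carton [ 0.0001 -0.0578] [169.4 126.7 -90. ] z [0.025 0.028 0.071]
scene in carton [0.0026 0.0873] [87.  58.   0.9] z [0.033 0.094 0.117]
 t77.6 [0.5007 0.2989 0.2999] op 0.720 gf 0.0 F [-0.4  0.5 -0.7]
```

View pics/k.png

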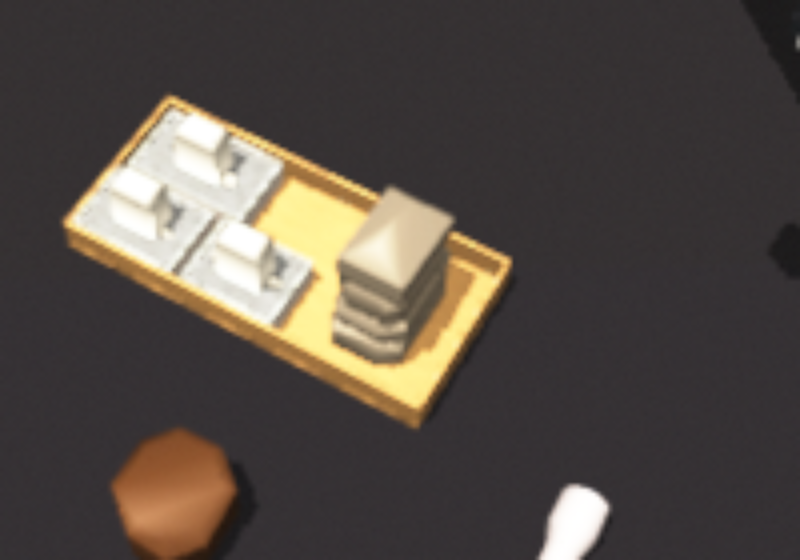

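View pics/l.png

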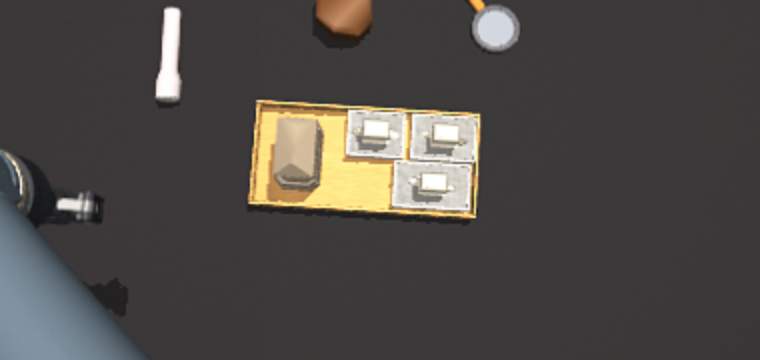

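The pile at (298,152) has all four stones, centred within about 3 mm and clear of the boxes. The three boxes lie flat and the bystanders have not moved.

```bash
python3 - <<'E'
from h import *
robot.sleep(.5); incart("top",.09); print(robot.close_job())
E
```

```text
top pile [-0.0027  0.0869] [71.8 50.4  0.2] z [0.101 0.109 0.119] 601
the job is handed in; nothing more can be done
None
```

The job is handed in: box_100, box_85 and box_75 (box_60 was not there) lie flat in the carton, and all four loose stones stand in one pile clear of them, centred within about 3 mm; on the way the arm or the stone it held swept the ridge stone about 10 cm across the table, and I regripped it and placed it on top.

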